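# Ready a burner: slide the griddle over it, refit its knob and hold it in

## Robot

A 6-joint arm with a two-finger parallel gripper is mounted at the origin on the work surface. World frame = base frame: x ahead of the robot, y to its left, z up, the work surface at z = 0. Lengths are in m, angles in degrees, forces in N, time in s.
With the tool pointing down it reaches from about 0.325 to 0.85 m from the base axis. Payload 15.5 kg.
Tool frame: the origin (TCP) lies midway between the tips of the shut fingers; the grasp point (between the pads) lies 19 mm behind it; z points along the fingers, y is the line along which they close (so a half turn about z gives the same grasp; the last joint's range is limited). The gripper opens to 91 mm and grips with 3 to 60 N. Pads are 32 mm wide; open, the fingers measure 118 mm over their backs; the gripper's body (76 mm by 178 mm) begins 60 mm behind the grasp point.
Start: joints at [-5.472, 28.281, 77.091, -0, 74.628, -5.472], TCP at [0.625, 0, 0.214] pointing down, gripper open.
Joint ranges: [-166.48, 166.48], [-47.26, 123.95], [12.59, 153.08], [-70.14, 250.14], [6.76, 159.57], [-176.63, 176.63]. Speed limits (degrees/s): [108.29, 108.29, 147.25, 172.46, 172.46, 172.46].

## Interface

Orientations are given as a 3x3 rotation matrix whose columns are the frame's x, y, z axes.
In Python, from bench import ctrl gives the robot as it stands. The module is installed in compiled form; this text tells all that it offers. Calls block until the motion is done:
- ctrl.goto(position, orientation): joint-space move of the TCP to a pose.
- ctrl.move_l(position, vel=0.15, ori=None, contact_N=None): straight line of the TCP; ori=None keeps the orientation; vel is the mean speed in m/s. With contact_N (N) it stops when the force on the tool has changed by that much, and returns True; else False.
- ctrl.movej(angles): joint-space move.
- ctrl.command_gripper(opening): opening from 0.0 (shut) to 1.0 (fully open); the grip force is fixed at half the most; returns when the fingers have stopped.
- ctrl.sleep(seconds).
- ctrl.ik(position, orientation): joint angles nearest the present ones, or None.
- ctrl.read_camera(name): name is "scene" or "side" or "wrist"; returns the picture (400x640x3 uint8, blue, green, red); there is no depth.
- ctrl.camera_params(name): a dict with "fx", "fy", "cx", "cy" (pixels), "pose" (4x4, takes a point from camera to world coordinates); the wrist camera has in their place "T_tool_cam" (4x4, takes a point from camera to tool coordinates, whose origin is the TCP and whose axes are the flange's). Camera axes: x right, y up, looking along -z (the intrinsics and any distortion apply to the point x, -y, -z); pixel columns grow to the right and rows downward; lengths in m; the calibration is good to about 2 mm. A picture is of the moment at which its call begins: read the wrist's pose just before it. camera_params takes no time and is no camera call.
A pose or a line that the arm cannot do raises ctrl.MotionError and nothing moves.
- ctrl.sign_off(): hands the job in; it is judged then, once.
Readings, each from a call of its own:
- ctrl.current_t(): time.
- ctrl.current_q(): joint angles.
- ctrl.current_dq(): joint speeds.
- ctrl.current_effort(): joint torques, N m.
- ctrl.current_tool_pos(): TCP position.
- ctrl.current_eef_rot(): TCP orientation.
- ctrl.current_contact_force(): force on the tool from outside, world axes, zero at the start.
- ctrl.current_wrist_torque(): the same for the moment, N m.
- ctrl.current_grip_width(): opening from 0.0 (shut) to 1.0 (fully open).
- ctrl.current_grasp_force(): force on a finger pad.
Only numpy, scipy, OpenCV 4.12 (cv2) and the standard library are available. Lean on these libraries where they do the work, as an engineer would, in place of code of your own. Each camera call takes 0.05 s, during which the arm holds its last target. There are 200 camera calls.

## Task

Get the burner whose knob has come off ready to light: first slide the griddle along the pan supports, without lifting it off them, until it is centred over that burner, the one straight behind the bare spindle. Then take the loose knob from the worktop, turn it so that the flat in its bore matches the flat of the spindle, and push it fully home. Finish holding the knob with the spindle pressed all the way in against its spring, as one does for lighting, and leave the spice jars and the spatula where they are.

Things in the scene. Friction and masses are not known exactly. Their poses are not given: they have to be found in the camera images.
- hob: Two-burner gas hob of stainless steel fixed on the worktop, 400 mm deep (its x) by 600 mm wide (its y). Origin at the centre of its underside, z up. Panel top 12 mm above the worktop. Two black cast-iron pan supports side by side, flat tops 57 mm above the worktop, span x -80 to 155, y -295 to 295 mm. Burners at x 35, y 150 and -150 mm; the two valves at x -145, y 150 and -150 mm.
- valve: Valve without its knob, left or right (differs from run to run). It serves the burner straight behind it (+x). Fixed; origin on the hob panel, on the spindle's axis; axes as the hob's.
- burner (a point): Centre of the burner that the bare spindle serves, 180 mm straight behind the spindle, at the height of the pan-support tops. Axes as the hob's.
- spindle_tip (a point): Centre of the top end of the bare upright brass spindle, 23 mm above the hob panel when not pressed; goes down with it. Section a D: 10 mm diameter with one flat, 1 mm from the axis (6 mm across), facing the point's +x; the top 2.5 mm taper to 75 % of that. z up. The spindle stands turned up to 0.5 rad either way from the hob's x, and turns with friction (0.03 N m).
- spindle (a joint): How far the bare spindle is pressed in (m): 0 sprung out, 0.004 fully in at its stop. The return spring takes about 5 N to start and 9 N fully in.
- knob: Loose black cooker knob of die-cast metal, about 0.16 kg, standing bore down on the worktop right of the hob. Origin at the centre of its underside, z up. Skirt 44 mm diameter, 7 mm high; on it a straight grip bar 41 mm long (knob's x), 18 mm wide (y), its top 33 mm above the underside. A white pointer line on top runs from the centre towards +x.
- knob_bore (a point): Closed end of the knob's bore, on its axis, 18 mm above the underside; it meets the spindle tip when the knob is home (underside then 5 mm above the panel, 1 mm with the spindle pressed in). The bore is a D, 11 mm diameter, its flat 1.5 mm from the axis on the pointer's side (+x), mouth flared. It goes on only with knob x along spindle x, within 10 to 15 degrees. Axes as the knob's.
- knob_grip (a point): Middle of the knob's grip bar, on its axis, 22 mm above its underside. Axes as the knob's; the bar's flat sides face +y and -y.
- knob_pointer (a point): Outer end of the white pointer line on the knob's top: 19.5 mm from its axis along +x, 33 mm above its underside. Axes as the knob's.
- griddle: Loose flat round griddle (comal), dark grey cast aluminium, 180 mm diameter, 8 mm thick, about 0.6 kg, lying on the pan supports between the burners. Origin at the centre of its underside, z up. Two black loop ears stick out along its +y and -y, to 132 mm from the centre.
- griddle_ear_left (a point): Middle of the ear on the griddle's +y side: 112 mm from the griddle's centre, 8.5 mm above its underside. The ear is 34 mm wide (along the griddle's x), 9 mm thick, its lower face 4 mm above the pan supports. Axes as the griddle's.
- griddle_ear_right (a point): The same for the ear on the griddle's -y side.
- fitted_knob: The other valve with its knob in place, same shape as the loose knob, its underside 5 mm above the hob panel. Fixed; origin on the hob panel on the valve's axis, axes as the hob's.
- spice_jar_red: Bystander: glass spice jar with a red label and black cap, 44 mm diameter, 85 mm tall, standing on the worktop. Origin at the centre of its underside.
- spice_jar_yellow: Bystander: the same with a yellow label.
- spatula: Bystander: wooden spatula, 270 mm long, lying on the worktop along its x. Origin under its middle.
Not all that is in view belongs to the job. What is shaped like the knob but orange is not meant.

How it is judged (in metres and radians):
On the way, in this order (a step that is already met when the one before it is completed fails the run):
1. the griddle lies flat on the pan supports, centred over the burner of the bare spindle (horizontal distance between griddle and burner below 0.02 m and z of griddle in the frame of hob below 0.06 m and linear speed of griddle below 0.02 m/s), for 0.2 s.
2. the knob is home on the spindle, pointer over the spindle's flat (z of knob in the frame of spindle_tip below -0.016 m and horizontal distance between knob and spindle_tip below 0.003 m and x of knob_pointer in the frame of spindle_tip above 0.016 m), for 0.1 s.
At the end, for the whole second after the job is handed in: Griddle flat on the pan supports, centre within 20 mm of the burner axis; knob home (spindle at least 16 of 18 mm into the bore, within 3 mm of the axis, pointer over the flat); fingers bear on the knob with over 2 N and keep the spindle in by over 3 of its 4 mm for the last second (all of step 1 and all of step 2 and angle between griddle's own z axis and vertical below 0.05 rad and value of joint spindle above 0.003 m and contact force between the fingers and knob above 2 N); the arm keeps its last pose, push and grip.
It fails at once if the griddle is lifted more than 12 mm off the pan supports or comes off them (z of griddle in the frame of hob above 0.069 m or z of griddle in the frame of hob below 0.045 m).
It fails at once if the red spice jar is moved more than 30 mm (distance of spice_jar_red from where it was at the start of the episode above 0.03 m).
It fails at once if the yellow spice jar is moved more than 30 mm (distance of spice_jar_yellow from where it was at the start of the episode above 0.03 m).
It fails at once if the spatula is moved more than 30 mm (distance of spatula from where it was at the start of the episode above 0.03 m).
It also fails if it takes over 58 s, if anything falls off the work surface, if the arm or the gripper's body presses on something with over 40 N, if the wrist force passes 120 N, or if a joint passes its speed limit or range.

## Working session

There is one attempt and no reset: what is moved stays moved. The work goes in short steps, each a Python script; the robot and the scene stay as the last script left them, time stands still between calls to the robot, and variables do not carry over. Pictures are saved under pics/ and viewed, at most 10 in all, crops included, and the job is handed in when it is done.

```bash
mkdir -p pics; python3 - <<'E'
from bench import ctrl
import cv2,numpy as np
for n in("scene","side"):
    p=ctrl.camera_params(n);print(n,{k:(np.round(v,4).tolist() if k=="pose" else v) for k,v in p.items()})
    cv2.imwrite(f"pics/{n}0.png",ctrl.read_camera(n))
print(ctrl.camera_params("wrist"))
cv2.imwrite("pics/wrist0.png",ctrl.read_camera("wrist"))
print(ctrl.current_eef_rot(),ctrl.current_t())
E
```

```text
scene {'fx': 376.6190959601965, 'fy': 376.6190959601965, 'cx': 322.5671993058284, 'cy': 195.06545366634543, 'pose': [[0.7508, -0.5325, 0.3908, 0.9108], [0.6603, 0.5903, -0.4642, -0.5357], [0.0166, 0.6066, 0.7948, 0.7923], [0.0, 0.0, 0.0, 1.0]]}
side {'fx': 425.7970078024815, 'fy': 425.7970078024815, 'cx': 321.5389427650119, 'cy': 204.45054697296737, 'pose': [[-0.8799, 0.3475, -0.3241, 0.1859], [-0.4748, -0.6708, 0.5697, 0.6], [-0.0194, 0.6551, 0.7553, 0.9863], [0.0, 0.0, 0.0, 1.0]]}
{'fx': 299.83593041488194, 'fy': 299.83593041488194, 'cx': 321.7352923919538, 'cy': 197.98078696362154, 'T_tool_cam': array([[ 6.67073036e-04,  9.63004571e-01,  2.69484231e-01,
         7.48137953e-02],
       [ 9.99999731e-01, -7.24423545e-04,  1.13365924e-04,
         3.24688134e-04],
       [ 3.04392625e-04,  2.69484083e-01, -9.63004796e-01,
        -1.69673825e-01],
       [ 0.00000000e+00,  0.00000000e+00,  0.00000000e+00,
         1.00000000e+00]])}
[[ 3.01268231e-05  9.99999557e-01 -9.41037597e-04]
 [ 9.99999994e-01 -3.00290494e-05  1.03913825e-04]
 [ 1.03885521e-04 -9.41040723e-04 -9.99999552e-01]] 0.15
```

View pics/scene0.png

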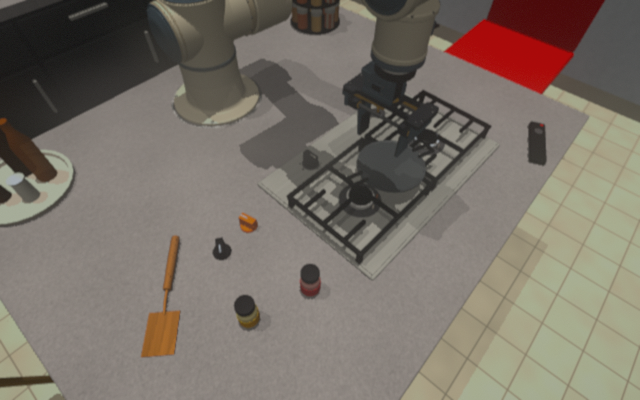

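View pics/side0.png

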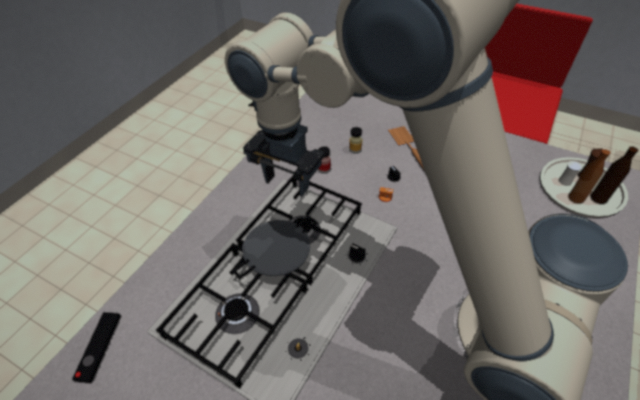

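The hob is below the arm. The fitted knob is on the right valve, at scene (310,157) and side (357,253). The bare brass spindle is the left valve, at side (298,345). The griddle is at side (277,248). The black loose knob is at scene (221,250) and side (394,174), with the orange decoy next to it.

```bash
cat > h.py <<'E'
from bench import ctrl
import cv2,numpy as np
def snap(n,fn=None):
    p=dict(ctrl.camera_params(n))
    if n=="wrist":
        T=np.eye(4);T[:3,:3]=ctrl.current_eef_rot();T[:3,3]=ctrl.current_tool_pos()
        p["pose"]=T@p["T_tool_cam"]
    im=ctrl.read_camera(n)
    if fn: cv2.imwrite("pics/"+fn,im); np.save("pics/"+fn[:-4]+"_pose.npy",p["pose"])
    return im,p
def ray(p,uv):
    d=np.array([(uv[0]-p["cx"])/p["fx"],-(uv[1]-p["cy"])/p["fy"],-1.])
    P=np.array(p["pose"]);return P[:3,3],P[:3,:3]@d
def onz(p,uv,z):
    o,d=ray(p,uv);return o+d*(z-o[2])/d[2]
def tri(obs):
    A=np.zeros((3,3));b=np.zeros(3);R=[]
    for p,uv in obs:
        o,d=ray(p,uv);d=d/np.linalg.norm(d);M=np.eye(3)-np.outer(d,d);A+=M;b+=M@o;R.append((M,o))
    x=np.linalg.solve(A,b);return x,[round(1e3*float(np.linalg.norm(M@(x-o))),1) for M,o in R]
def proj(p,X):
    P=np.array(p["pose"]);c=P[:3,:3].T@(np.array(X)-P[:3,3])
    return np.array([p["cx"]+p["fx"]*c[0]/-c[2],p["cy"]-p["fy"]*c[1]/-c[2]])
def down(yaw):  # tool z down, tool y (closing) at world angle yaw (deg)
    a=np.radians(yaw);y=np.array([np.cos(a),np.sin(a),0]);z=np.array([0,0,-1.]);return np.c_[np.cross(y,z),y,z]
E
python3 - <<'E'
from h import *
s=ctrl.camera_params("scene");d=ctrl.camera_params("side")
r=lambda x:np.round(x,3).tolist()
print("knob",r(onz(s,(221,250),.02)),r(onz(d,(394,174),.02)))
print("spindle",r(onz(d,(298,345),.03)))
print("fitted",r(onz(d,(357,253),.03)),r(onz(s,(310,157),.03)))
print("griddle",r(onz(d,(277,248),.06)),r(onz(s,(392,165),.06)))
print("orange",r(onz(s,(247,222),.02)),"red",r(onz(s,(310,280),.04)),"yel",r(onz(s,(246,312),.04)))
print("spat",r(onz(s,(175,238),.0)),r(onz(s,(160,350),.0)))
print("corners",r(onz(s,(261,184),.012)),r(onz(s,(373,275),.012)),r(onz(d,(397,228),.012)),r(onz(d,(152,328),.012)))
E
```

```text
knob [0.462, -0.362, 0.02] [0.456, -0.348, 0.02]
spindle [0.44, 0.283, 0.03]
fitted [0.429, -0.013, 0.03] [0.423, -0.015, 0.03]
griddle [0.616, 0.09, 0.06] [0.62, 0.088, 0.06]
orange [0.449, -0.27, 0.02] red [0.672, -0.286, 0.04] yel [0.622, -0.424, 0.04]
spat [0.343, -0.41, 0.0] [0.537, -0.584, 0.0]
corners [0.381, -0.162, 0.012] [0.761, -0.174, 0.012] [0.368, -0.156, 0.012] [0.782, 0.407, 0.012]
```

View pics/wrist0.png

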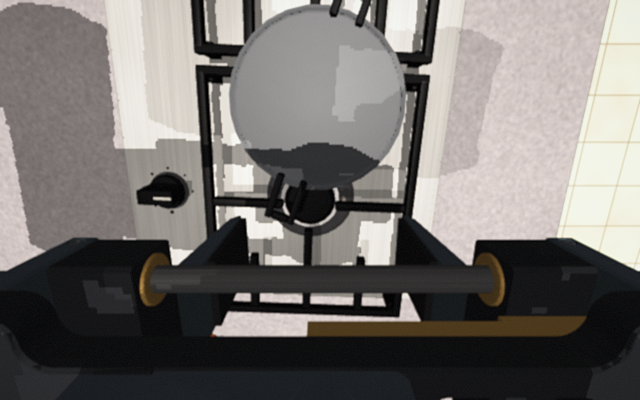

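The start wrist view shows the griddle disc at about (318,97). Its ears point nearly along ±y, at (290,198) and (350,10). The right burner sits under the near ear, and the fitted knob is at (165,190). I'll take two more wrist views over the left side next.

```bash
python3 - <<'E'
from h import *
R=down(0);print(R)
ims=[]
for i,p in enumerate([(.5,.10,.30),(.48,.21,.30)]):
    ctrl.goto(np.array(p),R); im,_=snap("wrist",f"w{i+1}.png"); ims.append(im[:300])
cv2.imwrite("pics/m1.png",np.vstack(ims)); print(ctrl.current_t())
E
```

```text
[[-0.  1.  0.]
 [ 1.  0.  0.]
 [ 0.  0. -1.]]
1.5333
```

View pics/m1.png

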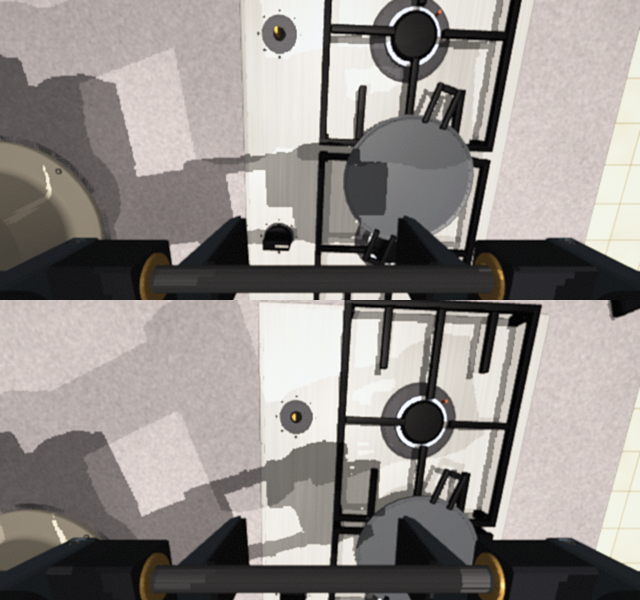

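The upper view (w1) shows the brass spindle at (279,33), the left burner at about (415,35) and the griddle centre at (408,178). The ears are tilted about 25°, at (446,103) and (378,245). The lower view (w2) shows the spindle at (295,116) and the burner at (424,121). Next I'll look closely at the spindle from straight above and compute positions.

```bash
cat >> h.py <<'E'
def saved(fn):
    p=dict(ctrl.camera_params("wrist"));
    p["pose"]=np.load("pics/"+fn+"_pose.npy");return cv2.imread(f"pics/{fn}.png"),p
def brass(im):
    h=cv2.cvtColor(im,cv2.COLOR_BGR2HSV)
    return cv2.inRange(h,(15,90,60),(35,255,255))
def blob(m,near,rad=60):
    n,l,s,c=cv2.connectedComponentsWithStats(m)
    k=[i for i in range(1,n) if np.hypot(*(c[i]-near))<rad]
    i=max(k,key=lambda i:s[i,4]);return c[i],s[i,4],(l==i)
E
python3 - <<'E'
from h import *
p0=dict(ctrl.camera_params("wrist"));T=np.eye(4)
T[:3,:3]=[[0,1,-.00094],[1,0,.0001],[.0001,-.00094,-1]];T[:3,3]=[.625,0,.214];p0["pose"]=T@p0["T_tool_cam"]
i1,p1=saved("w1");i2,p2=saved("w2")
c1,a1,_=blob(brass(i1),(279,33));c2,a2,_=blob(brass(i2),(295,116));print(c1,a1,c2,a2)
S,e=tri([(p1,c1),(p2,c2)]);print("spindle",S,e)
print("griddle",tri([(p0,(318,96)),(p1,(408,178))]))
for uv in((446,103),(378,245),(408,178)):print(onz(p1,uv,.065))
print("burner",onz(p1,(415,35),.035),onz(p2,(424,121),.035))
print("hob left edge",[onz(p2,uv,.012) for uv in((262,10),(262,150),(261,200))],"right",onz(p2,(549,10),.012),onz(p2,(535,100),.012))
R=down(0);C=S-[0,.0748,0];C[2]=.085
ctrl.goto(C,R);ctrl.sleep(.2);im,p=snap("wrist","w3.png")
u,v=proj(p,S).astype(int);print(u,v)
cr=im[max(v-40,0):v+40,u-50:u+50];cv2.imwrite("pics/c3.png",cv2.resize(cr,None,fx=7,fy=7,interpolation=cv2.INTER_NEAREST))
E
```

```text
[276.10638298  30.4893617 ] 47 [293.70731707 116.6097561 ] 41
spindle [0.44022318 0.28120157 0.02679874] [0.1, 0.1]
griddle (array([0.62032746, 0.09119867, 0.0653623 ]), [1.5, 1.5])
[0.66060398 0.18840197 0.065     ]
[ 0.58332629 -0.01012476  0.065     ]
[0.61942907 0.08998534 0.065     ]
burner [0.62243595 0.27408643 0.035     ] [0.62343779 0.27561049 0.035     ]
hob left edge [array([0.39957719, 0.41949584, 0.012     ]), array([0.38975782, 0.23221377, 0.012     ]), array([0.38404002, 0.15340648, 0.012     ])] right [0.78539285 0.41985798 0.012     ] [0.7888453  0.30478835 0.012     ]
319 114
```

View pics/c3.png

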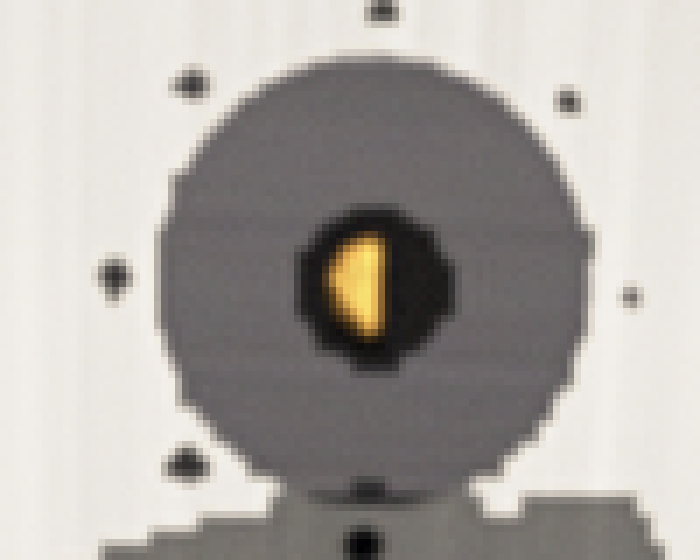

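The crop shows the D spindle in its dark collar at about (375,284). Its flat is an almost vertical edge at x≈385, so it faces roughly world +x. The scale dots give a hob yaw of about −2.1°, so the burner should be near (0.620, 0.2745), which agrees with the burner seen directly. Next I'll measure the flat and slide the griddle.

```bash
python3 - <<'E'
from h import *
im,p=saved("w3");i2,p2=saved("w2");i1,p1=saved("w1")
c,a,m=blob(brass(im),(319,114));c2=blob(brass(i2),(294,117))[0]
print(c,a,tri([(p,c),(p2,c2)]),tri([(p,c),(p1,blob(brass(i1),(276,30))[0])]))
# flat: subpixel right edge per row of the yellow-ness (R-B)
y=(im[...,2].astype(float)-im[...,0]);pts=[]
ys,xs=np.nonzero(m)
for v in range(ys.min()+2,ys.max()-1):
    r=y[v];x0=xs[ys==v].max();t=.5*r[x0-3:x0].max()
    for x in range(x0-2,x0+5):
        if r[x]>=t>r[x+1]: pts.append((x+(r[x]-t)/(r[x]-r[x+1]),v));break
P=np.array([onz(p,q,.034) for q in pts])[:,:2];vx,vy=cv2.fitLine(P.astype(np.float32),cv2.DIST_HUBER,0,.01,.01)[:2].ravel()
print("flat normal deg",(np.degrees(np.arctan2(-vx,vy))+90)%180-90,P.mean(0),pts)
q=np.argwhere(m)[:,::-1];W=np.array([onz(p,t,.034) for t in q])[:,:2];w,V=np.linalg.eigh(np.cov(W.T));print("pca",(np.degrees(np.arctan2(V[1,0],V[0,0]))+90)%180-90,np.sqrt(w),W.mean(0),W.min(0),W.max(0))
ctrl.move_l(ctrl.current_tool_pos()+[0,0,.08],vel=.2)
yaw=-21.3;a=np.radians(yaw);ey=np.array([-np.sin(a),np.cos(a),0])
G=np.array([.620,.0905,0])-.114*ey;R=down(yaw)
ctrl.goto(G+[0,0,.15],R);print("hit",ctrl.move_l(G+[0,0,.062],vel=.08,contact_N=8))
ctrl.command_gripper(0.);print("w",ctrl.current_grip_width(),ctrl.current_grasp_force(),ctrl.current_contact_force(),ctrl.current_t())
E
```

```text
[319.75700935 113.98130841] 107 (array([0.4404125 , 0.28139011, 0.02814262]), [0.2, 0.2]) (array([0.4402127 , 0.28145844, 0.0260737 ]), [0.2, 0.2])
flat normal deg -1.0378723 [0.44295951 0.28152807] [(np.float64(323.33846153846156), 109), (np.float64(323.44520547945206), 110), (np.float64(323.41333333333336), 111), (np.float64(323.3611111111111), 112), (np.float64(323.32876712328766), 113), (np.float64(323.3098591549296), 114), (np.float64(323.29285714285714), 115), (np.float64(323.2785714285714), 116), (np.float64(323.28169014084506), 117), (np.float64(323.3), 118), (np.float64(323.2014925373134), 119)]
pca 0.927386573504748 [0.00165661 0.00264354] [0.44041977 0.28153701] [0.43703139 0.27670249] [0.44343524 0.28630611]
hit False
w 0.3671538598506486 29.997749626636505 [ 2.0206861  -2.73184815 -0.09551847] 6.4
```

```bash
python3 - <<'E'
from h import *
q=ctrl.current_tool_pos();ctrl.move_l(q+[.002,.1845,0],vel=.07)
print(ctrl.current_contact_force(),ctrl.current_grip_width(),ctrl.current_tool_pos()-q)
ctrl.command_gripper(1.)
ctrl.move_l(ctrl.current_tool_pos()+[0,0,.14],vel=.2)
ctrl.goto(np.array([.60,.16,.30]),down(0));ctrl.sleep(.1);im,p=snap("wrist","w4.png")
# then over the loose knob
ctrl.goto(np.array([.46,-.43,.20]),down(0));ctrl.sleep(.1);im2,p=snap("wrist","w5.png")
print(proj(p,(.46,-.355,.02)))
cv2.imwrite("pics/m2.png",np.vstack([im[:300],im2[:300]]));print(ctrl.current_t())
E
```

```text
[-1.01103543 -4.95669901  2.80434927] 0.3689820399338184 [ 1.68409420e-03  1.84235930e-01 -1.41844968e-05]
[321.03689293 114.43533719]
13.9917
```

View pics/m2.png

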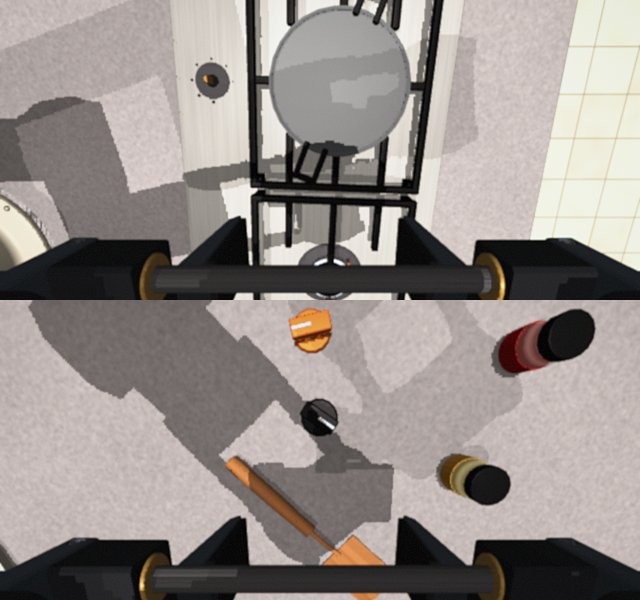

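In w4 (upper) the griddle lies flat over the left burner, with its centre at about (340,81). In w5 (lower) the black knob is at (320,117) with its white pointer running down-right to (335,130), so about −40° in world. The spatula and jars are clear of it. I'll take a close look for the grasp.

```bash
python3 - <<'E'
from h import *
_,p4=saved("w4");G=onz(p4,(340.5,81),.065);print("griddle",G,"err",G[:2]-[.6219,.2749])
i5,p5=saved("w5")
ctrl.goto(np.array([.46,-.43,.11]),down(0));ctrl.sleep(.15);im,p=snap("wrist","w6.png")
def white(i): # low-saturation bright
    h=cv2.cvtColor(i,cv2.COLOR_BGR2HSV);return cv2.inRange(h,(0,0,120),(179,70,255))
def knob(i,near,r):
    g=i.max(2);k=((g<75)*255).astype(np.uint8);
    roi=np.zeros_like(k);cv2.circle(roi,near,r,255,-1);k&=roi
    c=max(cv2.findContours(k,cv2.RETR_EXTERNAL,cv2.CHAIN_APPROX_NONE)[0],key=cv2.contourArea)
    hull=cv2.convexHull(c);f=np.zeros_like(k);cv2.drawContours(f,[hull],-1,255,-1);f=cv2.erode(f,np.ones((3,3)))
    w=white(i)&f;n,l,s,ce=cv2.connectedComponentsWithStats(w);j=1+np.argmax(s[1:,4]);return cv2.fitEllipse(c),np.argwhere(l==j)[:,::-1],ce[j]
u=tuple(int(t) for t in proj(p,onz(p5,(320,117),.02)))
for i,q,n,r in((i5,p5,(320,117),24),(im,p,u,42)):
    el,w,ce=knob(i,n,r);W=np.array([onz(q,t,.033) for t in w])[:,:2]
    vx,vy,x,y=cv2.fitLine(W.astype(np.float32),cv2.DIST_L2,0,.01,.01).ravel()
    s=(W-[x,y])@[vx,vy];print("ell",el,"n",len(w),"ang",np.degrees(np.arctan2(vy,vx)),"ends",[x+vx*s.min(),y+vy*s.min()],[x+vx*s.max(),y+vy*s.max()],"skirt c",onz(q,el[0],.007),"wc",ce)
    if q is p: a=ce
    else:b=ce
print("pointer mid",tri([(p5,b),(p,a)]),u)
cr=im[max(u[1]-50,0):u[1]+50,u[0]-60:u[0]+60];cv2.imwrite("pics/c6.png",cv2.resize(cr,None,fx=5,fy=5,interpolation=cv2.INTER_NEAREST))
E
```

```text
griddle [0.6221523  0.27458384 0.065     ] err [ 0.0002523  -0.00031616]
ell ((318.0839538574219, 117.08289337158203), (35.06715774536133, 37.29739761352539), 169.90150451660156) n 65 ang -35.307247 ends [np.float64(0.45773455973481253), np.float64(-0.3577942828812633)] [np.float64(0.473409428264785), np.float64(-0.36889568549863166)] skirt c [ 0.456523   -0.35800138  0.007     ] wc [326.64615385 122.8       ]
ell ((316.0747985839844, 115.24227142333984), (47.04169845581055, 49.62990188598633), 150.230712890625) n 121 ang -33.208767 ends [np.float64(0.4569280802793683), np.float64(-0.3579115606921191)] [np.float64(0.47381707143718577), np.float64(-0.368967099324341)] skirt c [ 0.45655702 -0.35751436  0.007     ] wc [326.70247934 123.20661157]
pointer mid (array([ 0.46780668, -0.36703105, -0.08302637]), [0.2, 0.2]) (318, 115)
```

View pics/c6.png

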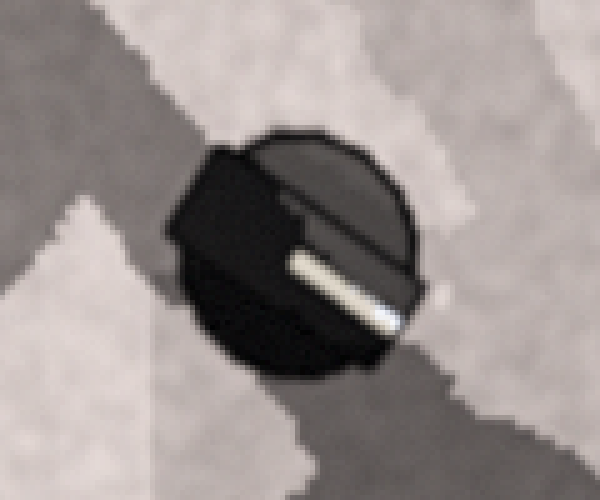

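The griddle is within 1 mm of the burner. The crop shows the knob's bar with its pointer from the centre (290,262) to (395,325), an angle of about −33.5°. The knob axis is near (0.4566, −0.3577). Next I'll grasp it and carry it over.

```bash
python3 - <<'E'
from h import *
_,p6=saved("w6");s=ctrl.camera_params("scene");d=ctrl.camera_params("side")
print("knob height check",tri([(s,(221,249)),(p6,(316,115))]),tri([(d,(394,174)),(p6,(316,115))]))
K=np.array([.4566,-.3577,0]);R=down(56.5)
for P,y in((K+[0,0,.06],56.5),([.442,.2815,.1],89.5)):print(np.round(ctrl.ik(np.array(P),down(y)),1))
ctrl.command_gripper(.58)
ctrl.goto(K+[0,0,.10],R)
print("hit",ctrl.move_l(K+[0,0,.0105],vel=.08,contact_N=6),ctrl.current_tool_pos())
ctrl.command_gripper(0.);print(ctrl.current_grip_width(),ctrl.current_grasp_force())
ctrl.move_l(K+[0,0,.12],vel=.15)
ctrl.goto(np.array([.442,.2815,.13]),down(89.5));ctrl.sleep(.15)
print(ctrl.current_tool_pos(),ctrl.current_grip_width(),ctrl.current_contact_force(),ctrl.current_t())
w,_=snap("wrist","w7.png");sd,_=snap("side","s7.png")
u,v=proj(d,(.442,.2815,.12)).astype(int)
cr=cv2.resize(sd[max(v-50,0):v+90,max(u-80,0):u+80],None,fx=3,fy=3)
cv2.imwrite("pics/m7.png",np.hstack([cv2.resize(w[60:340,160:480],(480,420)),cr[:420,:320]]) if cr.shape[0]>=420 else w)
E
```

```text
knob height check (array([ 0.45636681, -0.35781606,  0.01297336]), [0.6, 0.6]) (array([ 0.45761337, -0.3569649 ,  0.01153107]), [1.1, 1.1])
[ -44.    35.5   92.5   -0.    52.  -100.5]
[ 26.   28.7  98.7  -0.   52.6 -63.5]
hit False [ 0.4568351  -0.35793461  0.01095644]
0.19394815709553664 30.000065565254772
[0.44234439 0.28100252 0.12995936] 0.1982819230521631 [ 0.43335107 -0.23684599 -1.80300536] 21.4833
```

View pics/m7.png

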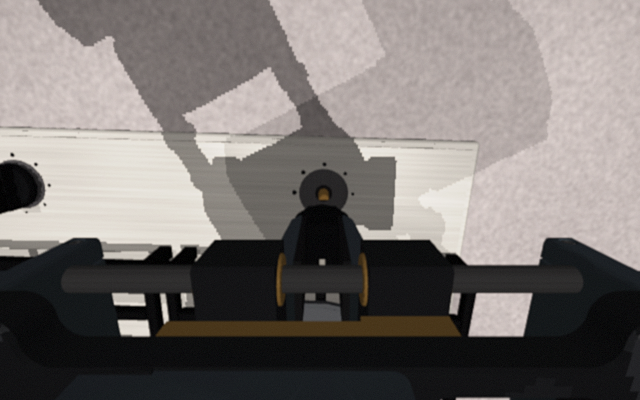

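The wrist view shows the spindle at (323,193) directly ahead of the gripper, and the grip width of 18 mm says the bar is held. Next I'll insert it, guarded by force.

```bash
python3 - <<'E'
from h import *
i,p=saved("w7");c=blob(brass(i),(323,193),12)[0];_,p3=saved("w3");print("spindle",tri([(p,c),(p3,(319.8,114))]))
X=np.array([.442,.2815,0]);pr=lambda t:print(t,np.round(ctrl.current_tool_pos(),4),np.round(ctrl.current_contact_force(),1),np.round(ctrl.current_wrist_torque(),2),round(ctrl.current_t(),2))
ctrl.move_l(X+[0,0,.052],vel=.1);ctrl.sleep(.1);pr("above")
for z in(.044,.038,.032,.028):
    h=ctrl.move_l(X+[0,0,z],vel=.03,contact_N=8);pr(h)
    if h:break
E
```

```text
spindle (array([0.44040783, 0.28136639, 0.02358562]), [0.2, 0.2])
above [0.4424 0.2817 0.0526] [ 0.5 -1.  -0.9] [ 0.14 -0.04 -0.01] 22.62
False [0.4419 0.2814 0.0438] [-0.2  1.  -1.8] [ 0.17 -0.04  0.01] 23.03
False [0.4417 0.2817 0.0376] [-1.4  4.9 -5.1] [ 1.08  0.29 -0.04] 23.38
True [0.4415 0.2819 0.0342] [-0.2  3.4 -3.5] [ 0.69  0.03 -0.01] 23.59
```

```bash
python3 - <<'E'
from h import *
pr=lambda t:print(t,np.round(ctrl.current_tool_pos(),4),np.round(ctrl.current_contact_force(),1),np.round(ctrl.current_wrist_torque(),2),round(ctrl.current_t(),2))
X=np.array([.442,.2822,0]);ctrl.move_l(X+[0,0,.034],vel=.02);ctrl.sleep(.2);pr("shift")
for z in(.030,.0275,.026,.0245,.0235,.0225):
    h=ctrl.move_l(X+[0,0,z],vel=.02,contact_N=15);ctrl.sleep(.15);pr((z,h))
    if np.hypot(*ctrl.current_contact_force()[:2])>12 or ctrl.current_contact_force()[2]>25:break
E
```

```text
shift [0.4419 0.2821 0.034 ] [-1.8  1.3 -3.2] [0.34 0.21 0.01] 24.04
(0.03, False) [0.4419 0.2822 0.0299] [-1.8  0.4 -4. ] [ 0.42  0.35 -0.02] 24.54
(0.0275, False) [0.442  0.2822 0.0275] [-2.5  2.7 -1.3] [0.49 0.54 0.01] 24.97
(0.026, False) [0.442  0.2822 0.0261] [-3.5  1.6  4. ] [0.49 0.68 0.01] 25.37
(0.0245, False) [0.442  0.2822 0.0245] [-4.1  2.1  5.5] [ 0.57  0.77 -0.02] 25.77
(0.0235, False) [0.442  0.2822 0.0236] [-4.6  2.7  5.6] [0.53 0.78 0.03] 26.17
(0.0225, False) [0.4421 0.2823 0.0229] [-6.4  1.  15.1] [ 0.38  1.17 -0.03] 26.57
```

```bash
python3 - <<'E'
from h import *
ctrl.sleep(1.);print(ctrl.current_tool_pos(),ctrl.current_contact_force(),ctrl.current_grip_width(),ctrl.current_grasp_force(),ctrl.current_t())
sd,p=snap("side","s8.png");u,v=proj(p,(.442,.2815,.03)).astype(int)
cv2.imwrite("pics/c8.png",cv2.resize(sd[v-130:v+50,max(u-150,0):u+90],None,fx=3,fy=3))
E
```

```text
[0.4420888  0.28229535 0.02297145] [-7.055622    1.78964251 15.82291908] 0.19396320373384454 30.00028806462069 27.5667
```

View pics/c8.png

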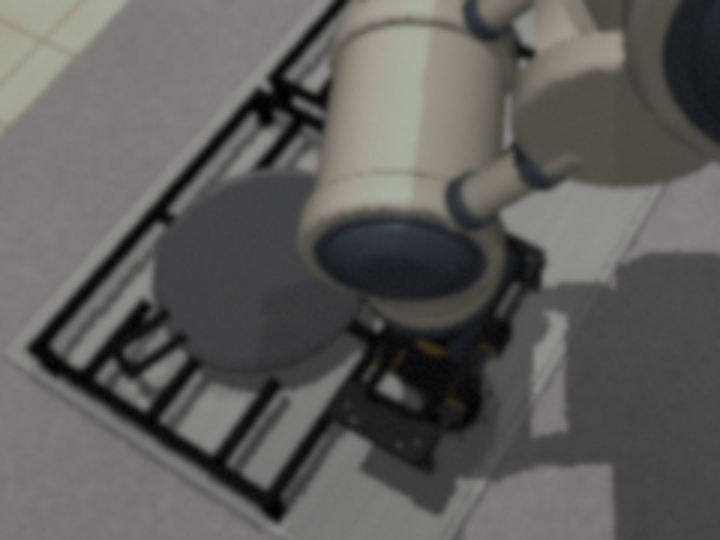

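The griddle lies centred and flat on the left support, at about (255,270) in the crop. The gripper is down on the knob at the front and holds about 16 N against the stop. I'm handing in.

```bash
python3 -c "
from bench import ctrl
print(ctrl.sign_off(),ctrl.current_t())"
```

```text
the job is handed in; nothing more can be done
the job is handed in; nothing more can be done
```

I slid the griddle over the left burner (measured within 1 mm of it), pushed the knob home on the spindle, and handed the job in at about 28 s with the spindle held against its stop at about 16 N; no verdict came back.

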